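# Clamp a display module in a shuttle jig, crisscross

### The arm

A 6-joint arm with a two-finger parallel gripper is mounted at the origin on the work surface. World frame = base frame: x ahead of the robot, y to its left, z up, the work surface at z = 0. Lengths are in mm, angles in rad, forces in N, time in s.
With the tool pointing down it reaches from about 275 to 1000 mm from the base axis. Payload 8.4 kg.
Tool frame: the origin (TCP) lies on the mounting face of the last link; the fingertips stand 173 mm ahead of it and the grasp point (between the pads) lies 155 mm ahead of it; z points along the fingers, y is the line along which they close (so a half turn about z gives the same grasp; the last joint's range is limited). The gripper opens to 85 mm and grips with 20 to 120 N. Pads are 22 mm wide; open, the fingers measure 114 mm over their backs; the gripper's body (76 mm by 85 mm) begins 54 mm behind the grasp point. The pads swing forward as they close: fully open they stand 13 mm farther back than shut.
Start: joints at [-1.349, 0.353, 1.633, -0, 1.155, -0.002], TCP at [138.709, -609.417, 404.681] pointing down, gripper open.
Joint ranges: [-2.63, 2.63], [-0.92, 2.1], [0.06, 2.66], [-1.3, 4.44], [0, 2.69], [-3.02, 3.02]. Speed limits (rad/s): [2.22, 2.22, 2.79, 3.14, 3.14, 3.14].

### API

Orientations are given as [roll, pitch, yaw] about the fixed x, y, z axes, in that order (R = Rz(yaw) Ry(pitch) Rx(roll)).
In Python, from rig import r gives the robot as it stands.
- The arm moves only by the tool apply_moves, never from a script. Its argument "deltas" is a list of rows, each an object with "claw": the gripper command: -1 is fully open, 1 is shut, values between are in proportion; "delta_pos": the shift along the tool's x, y, z in cm, a list of three; "yaw": the turn about the tool's z in rad. In form: [{"claw": claw, "delta_pos": [tx, ty, tz], "yaw": yaw}, ...]. A call has 1 to 8 rows; each row shifts and turns the commanded pose from where the row before left it, along the tool's axes as they then stand; what a row does not reach is not made up. A row lasts 1/8 s, in which the tool goes at most 62.5 mm and 10.7 degrees, less where a joint would pass 70% of its speed; a pose out of reach is approached as far as the arm can. A call with a gripper value outside its range is refused whole. The fingers move at their own pace and stop on an object; "grip_force" is the grip in N (left out, the last holds). Time passes only in rows, so rows that do not move let the fingers close. It gives the time, the measured TCP pose, the force, the opening and the grip force at its end, in the units of the state.
- r.sense(): the state, without advancing time (a new reading comes with each control period).
- r.grab_frame(name): name is "scene" or "top" or "wrist"; returns a dict with "img" (480x640x3 uint8, blue, green, red), "z_map" (480x640 float32, mm along the optical axis (not along the pixel's ray), 0 where there is no reading), "fx", "fy", "cx", "cy" (pixels), "dist" ([k1, k2, p1, p2, k3] as OpenCV has them; the pictures are not rectified), "eye" and "rotation" of the camera in the world; the wrist camera has in their place "T_tool_cam" (4x4, takes a point from camera to tool coordinates, whose origin is the TCP and whose axes are the flange's). Camera axes: x right, y up, looking along -z (the intrinsics and any distortion apply to the point x, -y, -z); pixel columns grow to the right and rows downward; lengths in mm; the calibration is good to about 2 mm. A picture is of the moment at which its call begins: read the wrist's pose just before it.
- r.sign_off(): hands the job in; it is judged then, once.
The state is a dict: "clock": time; "qpos": joint angles; "qvel": joint speeds; "joint_efforts": joint torques, N m; "eef_pos": TCP position; "tcp_rot": TCP orientation; "contact_force": force on the tool from outside, world axes, zero at the start; "wrist_torque": the same for the moment, N m; "opening": opening from 0.0 (shut) to 1.0 (fully open); "grasp_force": force on a finger pad.
Only numpy, scipy, OpenCV 4.12 (cv2) and the standard library are available. Lean on these libraries where they do the work, as an engineer would, in place of code of your own. Each camera call takes 0.05 s, during which the arm holds its last target. There are 200 camera calls.

### The job

On the shuttle jig, hold the lock tab down and slide the shuttle to the left end of its travel (seen from the robot), then let the tab spring up so that it locks there. Then clamp the display module evenly with the four levers in crisscross order and two passes: push each lever about half way down, two diagonally opposite ones first and then the other two, and after that push each fully down in the same crisscross way. Leave everything else on the bench where it is.

Things in the scene. Friction and masses are not known exactly. Their poses are not given: they have to be found in the camera images.
- jig: fixed aluminium base of the shuttle jig, 240 (x) x 300 (y) x 12 mm. Origin on the bench; the base spans x -150 to +90 mm, y -150 to +150 mm of it. Its y axis is the direction in which the shuttle is to slide; z up. The steel comb of the lock runs along its near (-x) edge, tops 36 mm above the bench
- shuttle (a joint): travel of the shuttle (aluminium plate carrying the display module, the frame, the four levers and the lock tab) along the jig's +y: 0 at the start, 0.084 m at its end stop. It drags with about 1.5 N. A comb with a notch every 12 mm locks it in either direction unless the lock tab is held down
- tab_top (a point): middle of the upper face of the lock tab, a black plastic pad 34 (x) x 60 (y) mm at the middle of the shuttle's near side, 100 mm to -x of the middle of the module frame, 50 mm above the bench when up. A lip 10 mm high stands at each y end of the pad; the free length between the lips is 46 mm, so that shut fingers set down between them press the pad and push the lip. Moves with the pad and the shuttle
- tab (a joint): how far the lock tab is pressed down: 0 up, 0.010 m at its bottom stop. Spring, about 3 N at 0 and 6 N at the bottom. The shuttle is free while the tab is pressed by more than 0.005 m (aim at 0.0075); let go, the tab springs up and locks in a notch of the comb (there is one at the end stop)
- lever1 (a joint): clamp lever at the near-left (-x, +y) corner of the frame, diagonally opposite lever4. 0 = up (50 deg above level), 0.87 rad = down, level, at its stop; half way is about 0.43. Starts at 0 to 0.1. Stiff: it stays where it is left and takes about 4 to 6 N on the knob
- knob1 (a point): centre of the black ball knob, 18 mm across, at the end of lever1, 50 mm from the hinge. The hinge lies 60 mm above the bench, along the jig's x; the lever points out to the jig's +y and up, the knob at 50 mm x sin(0.87 - joint) above the hinge's height and 50 mm x cos(0.87 - joint) out from it. Hinges are 110 mm apart in x, 90 mm in y
- lever2 (a joint): clamp lever at the near-right (-x, -y) corner of the frame, diagonally opposite lever3. 0 = up (50 deg above level), 0.87 rad = down, level, at its stop; half way is about 0.43. Starts at 0 to 0.1. Stiff: it stays where it is left and takes about 4 to 6 N on the knob
- knob2 (a point): centre of the black ball knob, 18 mm across, at the end of lever2, 50 mm from the hinge. The hinge lies 60 mm above the bench, along the jig's x; the lever points out to the jig's -y and up, the knob at 50 mm x sin(0.87 - joint) above the hinge's height and 50 mm x cos(0.87 - joint) out from it. Hinges are 110 mm apart in x, 90 mm in y
- lever3 (a joint): clamp lever at the far-left (+x, +y) corner of the frame, diagonally opposite lever2. 0 = up (50 deg above level), 0.87 rad = down, level, at its stop; half way is about 0.43. Starts at 0 to 0.1. Stiff: it stays where it is left and takes about 4 to 6 N on the knob
- knob3 (a point): centre of the black ball knob, 18 mm across, at the end of lever3, 50 mm from the hinge. The hinge lies 60 mm above the bench, along the jig's x; the lever points out to the jig's +y and up, the knob at 50 mm x sin(0.87 - joint) above the hinge's height and 50 mm x cos(0.87 - joint) out from it. Hinges are 110 mm apart in x, 90 mm in y
- lever4 (a joint): clamp lever at the far-right (+x, -y) corner of the frame, diagonally opposite lever1. 0 = up (50 deg above level), 0.87 rad = down, level, at its stop; half way is about 0.43. Starts at 0 to 0.1. Stiff: it stays where it is left and takes about 4 to 6 N on the knob
- knob4 (a point): centre of the black ball knob, 18 mm across, at the end of lever4, 50 mm from the hinge. The hinge lies 60 mm above the bench, along the jig's x; the lever points out to the jig's -y and up, the knob at 50 mm x sin(0.87 - joint) above the hinge's height and 50 mm x cos(0.87 - joint) out from it. Hinges are 110 mm apart in x, 90 mm in y
- solder_reel: bystander, to be left alone: white reel of wire lying flat, 60 mm across, 26 mm high
- spare_module: bystander, to be left alone: spare display module lying flat: green board 112 x 40 mm, black bezel 12 mm high, shaft 22 mm high
- tweezers: bystander, to be left alone: steel tweezers lying flat, 120 mm long, 8 mm high
- screwdriver: bystander, to be left alone: screwdriver lying on the bench
- brush: bystander, to be left alone: brush lying on the bench, 160 mm long
- flux_bottle: bystander, to be left alone: small standing bottle, 40 mm across, 90 mm high
- parts_tray: bystander, to be left alone: open grey tray, 120 x 90 mm, 30 mm high

How it is judged:
By the outcome, as a careful person would: the job done as asked, in the order asked, and still so for the second after the job is handed in, with the robot touching nothing.
It also fails if it takes over 64 s, if anything falls off the work surface, if the arm or the gripper's body presses on something with over 40 N, if the wrist force passes 120 N, or if a joint passes its speed limit or range.

## Working session

There is one attempt and no reset: what is moved stays moved. The work goes in short steps, Python scripts to look and compute and a tool call to move; the robot and the scene stay as the last step left them, time stands still between calls to the robot, and variables do not carry over. Pictures are saved under pics/ and viewed, at most 10 in all, crops included, and the job is handed in when it is done.

Besides the shell and the picture viewer there is one more tool, called after "Request:" as name(argument=value, ...) on one line, values as JSON. apply_moves: Moves the arm, as the interface text tells. Its arguments: {"type":"object","properties":{"deltas":{"type":"array"},"grip_force":{"type":"number"}},"required":["deltas"]}

```bash
ls; mkdir -p pics; python3 - <<'E'
from rig import r
import cv2,numpy as np,pickle
s=r.sense();print(s)
for n in("top","scene"):
    f=r.grab_frame(n);pickle.dump(f,open(n+".pkl","wb"));cv2.imwrite(f"pics/{n}0.png",f["img"])
    print(n,f["eye"],f["rotation"],f["fx"],f["cx"],f["cy"],f["dist"])
E
```

```text
pics
{'clock': 0.0, 'qpos': array([-1.34939216e+00,  3.53649836e-01,  1.63412117e+00,  1.12026500e-05,
        1.15520671e+00, -2.36888930e-03]), 'qvel': array([ 0.00075233,  0.00098938, -0.00161641,  0.00016286,  0.00079652,
        0.00040345]), 'joint_efforts': array([ 9.15621313e-04, -6.05253267e+01, -3.42065871e+01,  1.96449873e-04,
        9.25532455e-03,  5.70253732e-06]), 'eef_pos': array([ 138.66385531, -609.18718589,  403.96601172]), 'tcp_rot': array([-3.14020762e+00, -1.35238089e-05,  2.23768519e-01]), 'contact_force': array([-0.36529568,  0.64297602, -0.19010522]), 'wrist_torque': array([-0.00177918, -0.00667195,  0.00536636]), 'grasp_force': 0.0, 'opening': 0.99750711441013}
top [ 356.3611116   -16.57489711 1035.6933038 ] [ 0.22748142  0.00510683 -1.61479663] 493.7465922780052 320.82626058532475 228.86992642922243 [0.03289989 0.         0.         0.         0.        ]
scene [1573.21705598 -308.39791364  867.00992987] [0.9350956  0.0187402  1.26485785] 581.3588965366164 322.88572135193954 250.44345771422246 [0.05037212 0.         0.         0.         0.        ]
```

View pics/top0.png

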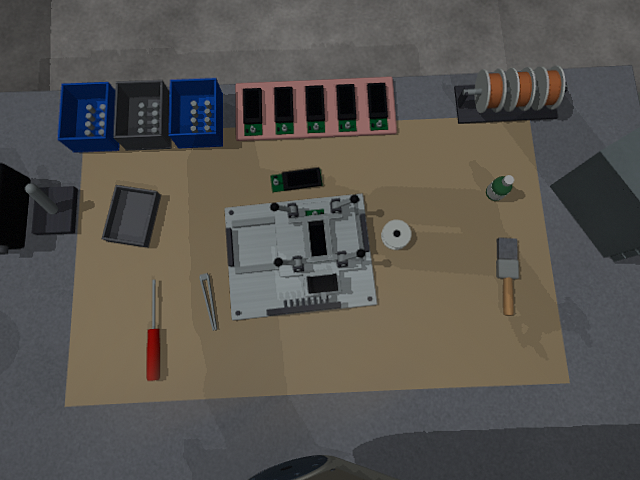

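View pics/scene0.png

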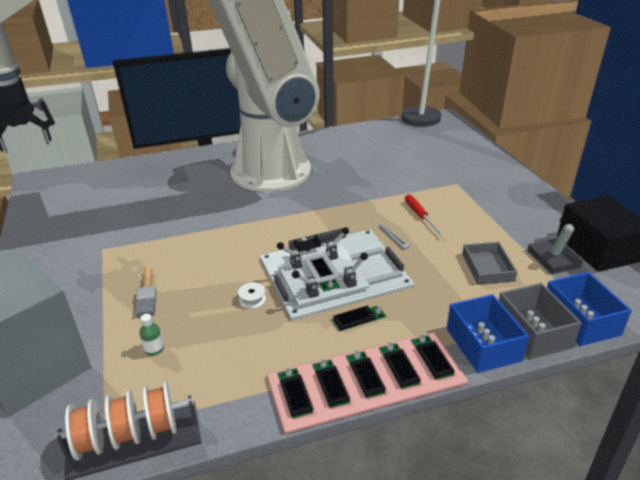

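Top view: jig at cols 225–378, rows 195–320; knobs near (278,262), (360,254), (274,207), (354,199); pad near (322,284). The solder reel at (397,235) is close to the right knobs. The scene view agrees.

```bash
cat > h.py <<'E'
import numpy as np,cv2
from scipy.spatial.transform import Rotation as R
def cam(f,s=None):
    if "eye" in f: return np.array(f["eye"]),R.from_euler("xyz",f["rotation"]).as_matrix()
    Rt=R.from_euler("xyz",s["tcp_rot"]).as_matrix();T=np.array(f["T_tool_cam"])
    return Rt@T[:3,3]+s["eef_pos"],Rt@T[:3,:3]
def K(f): return np.array([[f["fx"],0,f["cx"]],[0,f["fy"],f["cy"]],[0,0,1.]])
def ray(f,uv,s=None):
    e,M=cam(f,s)
    p=cv2.undistortPoints(np.array(uv,float).reshape(-1,1,2),K(f),np.array(f["dist"]))[:,0]
    return e,np.c_[p[:,0],-p[:,1],-np.ones(len(p))]@M.T
def onplane(f,uv,z,s=None):
    e,d=ray(f,uv,s);return e+d*((z-e[2])/d[:,2])[:,None]
def proj(f,P,s=None):
    e,M=cam(f,s);c=(np.atleast_2d(P)-e)@M;c=c*[1,-1,-1]
    return cv2.projectPoints(c,np.zeros(3),np.zeros(3),K(f),np.array(f["dist"]))[0][:,0]
E
python3 - <<'E'
from h import *
import pickle
f=pickle.load(open("top.pkl","rb"))
im=f["img"];c=cv2.resize(im[185:330,215:415],None,fx=4,fy=4,interpolation=cv2.INTER_CUBIC);cv2.imwrite("pics/crop0.png",c)
# jig base: height band cloud
z=f["z_map"];v,u=np.mgrid[185:330,215:385];uv=np.c_[u.ravel(),v.ravel()]
e,d=ray(f,uv);P=e+d*z[185:330,215:385].ravel()[:,None]
ok=(P[:,2]>7)&(P[:,2]<70)
m=ok.reshape(u.shape).astype(np.uint8)
n,l,st,_=cv2.connectedComponentsWithStats(m);k=1+np.argmax(st[1:,4]);q=(l==k).ravel()
base=q&(P[:,2]<20)
print(np.median(P[base,2]),cv2.minAreaRect(P[base,:2].astype(np.float32)))
w=(im.min(2)>0)
print(np.median(P[(P[:,2]<7),2]))
E
```

```text
11.850527116765534 ((540.486328125, 27.80816650390625), (242.17288208007812, 300.0462951660156), 3.6255011558532715)
-0.11477719224012617
```

View pics/crop0.png

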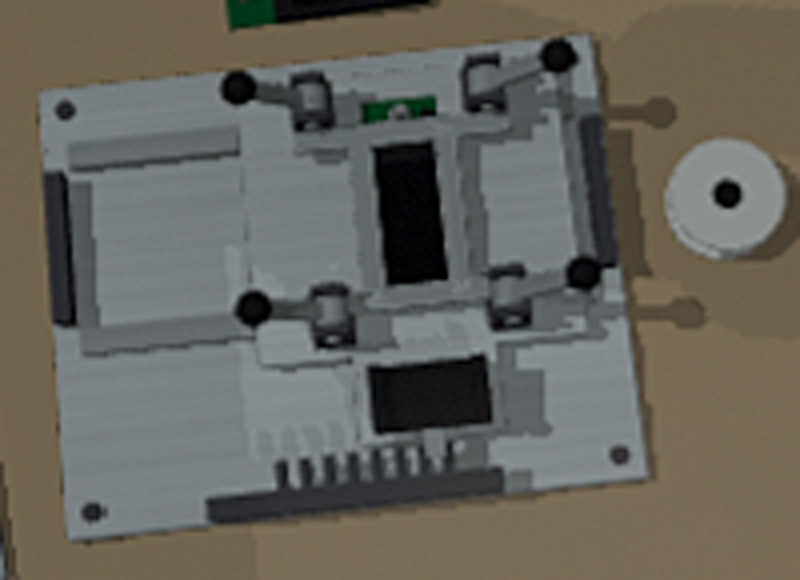

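Crop (4×): knobs at about (253,308), (583,272), (239,88), (558,55), pad centre about (430,394), comb along the bottom edge, reel at (725,198).

```bash
python3 - <<'E'
from h import *
import pickle
f=pickle.load(open("top.pkl","rb"))
a=np.radians(3.6255);O=np.array([540.486+30*np.cos(a),27.808+30*np.sin(a)])
A=np.array([[np.cos(a),np.sin(a)],[-np.sin(a),np.cos(a)]])
J=lambda p:(p[:,:2]-O)@A.T
g=f["img"].max(2)
kn=[(253,308),(583,272),(239,88),(558,55)]
cs=[]
for x,y in kn:
    u,v=x/4+215,y/4+185
    m=np.zeros(g.shape,np.uint8);cv2.circle(m,(round(u),round(v)),5,1,-1)
    yy,xx=np.nonzero((g<45)&(m>0));cs.append((xx.mean(),yy.mean()));print(len(xx),cs[-1])
for h in(92,95,98):print(h,J(onplane(f,cs,h)).round(1).tolist())
m=((g<40).astype(np.uint8))[272:296,303:342]
yy,xx=np.nonzero(m);rc=cv2.minAreaRect(np.c_[xx+303,yy+272].astype(np.float32));print(rc)
print("pad",J(onplane(f,[rc[0]],50)),onplane(f,[rc[0]],50), f["z_map"][284,318:326])
print("origin",O)
# reel
print("reel",J(onplane(f,[(725/4+215,198/4+185)],26)))
E
```

```text
57 (np.float64(278.03508771929825), np.float64(261.6666666666667))
63 (np.float64(360.74603174603175), np.float64(252.85714285714286))
54 (np.float64(274.4259259259259), np.float64(206.59259259259258))
56 (np.float64(354.01785714285717), np.float64(198.71428571428572))
92 [[-54.6, 37.9], [-54.7, -123.1], [56.2, 35.4], [55.2, -123.5]]
95 [[-55.1, 37.7], [-55.2, -122.8], [55.3, 35.1], [54.3, -123.2]]
98 [[-55.6, 37.5], [-55.7, -122.5], [54.5, 34.9], [53.5, -122.9]]
((322.09930419921875, 283.5269775390625), (16.42945671081543, 29.267358779907227), 83.41805267333984)
pad [[-100.83296756  -42.6083199 ]] [[472.48911566 -19.19414822  50.        ]] [986.3116  986.07465 986.9529  985.7231  984.2473  985.3503  988.0951
 988.8588 ]
origin [570.42596052  29.70504082]
reel [[ -12.6953535  -207.98858508]]
```

Request:
apply_moves(deltas=[{"claw": 1, "delta_pos": [0, 0, 0], "yaw": 0.16}, {"claw": 1, "delta_pos": [2.65, -4.05, 0], "yaw": 0}, {"claw": 1, "delta_pos": [2.65, -4.05, 0], "yaw": 0}, {"claw": 1, "delta_pos": [2.65, -4.05, 0], "yaw": 0}, {"claw": 1, "delta_pos": [2.65, -4.05, 0], "yaw": 0}, {"claw": 1, "delta_pos": [2.65, -4.05, 0], "yaw": 0}, {"claw": 1, "delta_pos": [2.65, -4.05, 0], "yaw": 0}, {"claw": 1, "delta_pos": [2.65, -4.05, 0], "yaw": 0}])

```text
clock: 1.1
eef_pos: [306.2, -313.2, 404.6]
tcp_rot: [-3.141, 0.0, 0.064]
contact_force: [1.4, -0.3, 0.7]
opening: -0.005
grasp_force: 0.0
```

Request:
apply_moves(deltas=[{"claw": 1, "delta_pos": [2.65, -4.05, 0], "yaw": 0}, {"claw": 1, "delta_pos": [2.65, -4.05, 0], "yaw": 0}, {"claw": 1, "delta_pos": [2.65, -4.05, 0], "yaw": 0}, {"claw": 1, "delta_pos": [2.65, -4.05, 0], "yaw": 0}, {"claw": 1, "delta_pos": [2.65, -4.05, 0], "yaw": 0}, {"claw": 1, "delta_pos": [2.65, -4.05, 0], "yaw": 0}, {"claw": 1, "delta_pos": [2.65, -4.05, 0], "yaw": 0}, {"claw": 1, "delta_pos": [0, 0, 0], "yaw": 0}])

```text
clock: 2.1
eef_pos: [473.9, -17.6, 404.5]
tcp_rot: [-3.141, -0.0, 0.067]
contact_force: [-0.1, -0.9, -0.9]
opening: 0.003
grasp_force: 0.0
```

Request:
apply_moves(deltas=[{"claw": 1, "delta_pos": [-0.13, 0.2, 4], "yaw": 0}, {"claw": 1, "delta_pos": [0, 0, 4], "yaw": 0}, {"claw": 1, "delta_pos": [0, 0, 4], "yaw": 0}, {"claw": 1, "delta_pos": [0, 0, 3], "yaw": 0}, {"claw": 1, "delta_pos": [0, 0, 0], "yaw": 0}, {"claw": 1, "delta_pos": [0, 0, 0], "yaw": 0}])

```text
clock: 2.85
eef_pos: [471.9, -22.4, 255.5]
tcp_rot: [3.141, -0.001, 0.063]
contact_force: [0.1, -0.3, 0.7]
opening: 0.002
grasp_force: 0.0
```

```bash
python3 - <<'E'
from rig import r
import cv2,numpy as np,pickle
s=r.sense();print(s["eef_pos"],s["contact_force"])
f=r.grab_frame("wrist");g=r.grab_frame("scene")
pickle.dump((s,f),open("w1.pkl","wb"))
c=cv2.resize(g["img"][200:325,230:430],None,fx=2.4,fy=2.4,interpolation=cv2.INTER_CUBIC)
w=cv2.resize(f["img"],(320,240))
o=np.zeros((540,480,3),np.uint8);o[:300]=c;o[300:,:320]=w;cv2.imwrite("pics/a1.png",o)
E
```

```text
[471.85039355 -22.42917339 255.52869468] [ 0.05625292 -0.29329457  0.66915019]
```

View pics/a1.png

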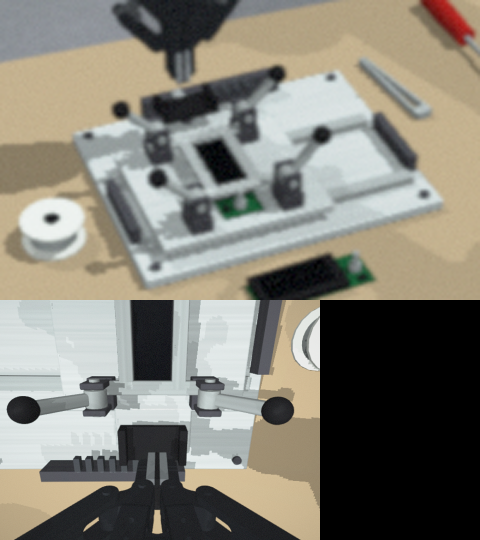

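Scene (top) and wrist view (bottom) show the shut fingers above the pad (pad cols 118–188, fingertips col ~157), all clear. Shift 3 mm left and press.

Request:
apply_moves(deltas=[{"claw": 1, "delta_pos": [0.05, -0.3, 1.5], "yaw": 0}, {"claw": 1, "delta_pos": [0, 0, 1.2], "yaw": 0}, {"claw": 1, "delta_pos": [0, 0, 0.6], "yaw": 0}, {"claw": 1, "delta_pos": [0, 0, 0.4], "yaw": 0}, {"claw": 1, "delta_pos": [0, 0, 0.3], "yaw": 0}, {"claw": 1, "delta_pos": [0, 0, 0], "yaw": 0}, {"claw": 1, "delta_pos": [0, 0, 0], "yaw": 0}])

```text
clock: 3.82
eef_pos: [471.5, -18.9, 214.7]
tcp_rot: [-3.141, 0.001, 0.064]
contact_force: [-3.1, 1.9, 4.8]
opening: 0.001
grasp_force: 2.7
```

Request:
apply_moves(deltas=[{"claw": 1, "delta_pos": [0, -0.5, 0], "yaw": 0}, {"claw": 1, "delta_pos": [0, -0.8, 0], "yaw": 0}, {"claw": 1, "delta_pos": [0, -1.2, 0], "yaw": 0}, {"claw": 1, "delta_pos": [0, -1.2, 0], "yaw": 0}, {"claw": 1, "delta_pos": [0, -1.2, 0], "yaw": 0}, {"claw": 1, "delta_pos": [0, -1.2, 0], "yaw": 0}, {"claw": 1, "delta_pos": [0, -1.0, 0], "yaw": 0}, {"claw": 1, "delta_pos": [0, -0.6, 0], "yaw": 0}])

```text
clock: 4.82
eef_pos: [466.9, 58.1, 214.9]
tcp_rot: [3.141, 0.0, 0.064]
contact_force: [-2.3, -1.6, 4.9]
opening: -0.004
grasp_force: 2.6
```

Request:
apply_moves(deltas=[{"claw": 1, "delta_pos": [0, -0.4, 0], "yaw": 0}, {"claw": 1, "delta_pos": [0, -0.4, 0], "yaw": 0}, {"claw": 1, "delta_pos": [0, -0.4, 0], "yaw": 0}, {"claw": 1, "delta_pos": [0, 0, 0], "yaw": 0}, {"claw": 1, "delta_pos": [0, 0, 0], "yaw": 0}])

```text
clock: 5.45
eef_pos: [466.7, 69.9, 215.1]
tcp_rot: [3.142, -0.001, 0.064]
contact_force: [-2.2, 0.5, 5.6]
opening: 0.006
grasp_force: 2.6
```

Request:
apply_moves(deltas=[{"claw": 1, "delta_pos": [0, -0.3, 0], "yaw": 0}, {"claw": 1, "delta_pos": [0, -0.3, 0], "yaw": 0}, {"claw": 1, "delta_pos": [0, 0, 0], "yaw": 0}, {"claw": 1, "delta_pos": [0, 0, 0], "yaw": 0}])

```text
clock: 5.95
eef_pos: [466.5, 75.7, 215.2]
tcp_rot: [3.141, -0.002, 0.064]
contact_force: [-0.3, -2.5, 5.7]
opening: -0.001
grasp_force: 3.8
```

```bash
python3 - <<'E'
from rig import r
import cv2,pickle
s=r.sense();print(s["eef_pos"],s["contact_force"])
f=r.grab_frame("wrist");pickle.dump((s,f),open("w2.pkl","wb"))
cv2.imwrite("pics/w2.png",f["img"])
E
```

```text
[466.54737612  75.69895562 215.2050908 ] [-0.27205923 -2.53155996  5.66085466]
```

View pics/w2.png

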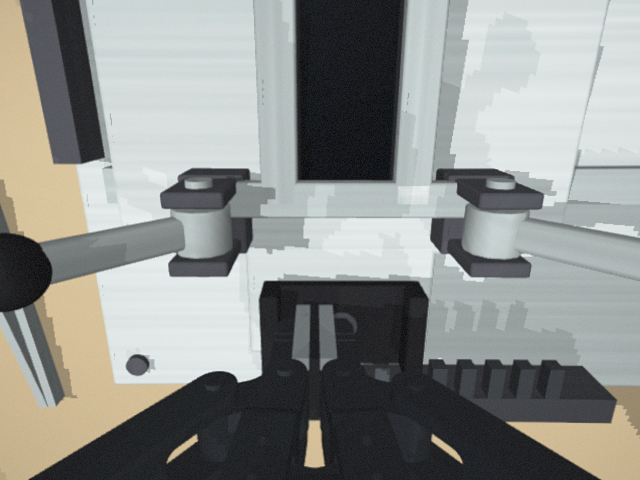

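Fingertips (cols 292–337) sit a few mm short of the left lip (inner edge col ~277); pad spans cols 262–427. Push on until the lip bears.

Request:
apply_moves(deltas=[{"claw": 1, "delta_pos": [0, -0.3, 0], "yaw": 0}, {"claw": 1, "delta_pos": [0, -0.2, 0], "yaw": 0}, {"claw": 1, "delta_pos": [0, 0, 0], "yaw": 0}, {"claw": 1, "delta_pos": [0, 0, 0], "yaw": 0}])

```text
clock: 6.5
eef_pos: [466.4, 78.1, 215.1]
tcp_rot: [3.136, -0.002, 0.067]
contact_force: [4.3, -32.6, 5.9]
opening: 0.002
grasp_force: 17.9
```

Request:
apply_moves(deltas=[{"claw": 1, "delta_pos": [0, -0.2, 0], "yaw": 0}, {"claw": 1, "delta_pos": [0, 0, 0], "yaw": 0}])

```text
clock: 6.75
eef_pos: [466.3, 78.9, 215.0]
tcp_rot: [3.134, -0.001, 0.068]
contact_force: [6.5, -46.6, 4.8]
opening: -0.002
grasp_force: 23.3
```

At the end stop; relax the side force to a few N, then lift.

Request:
apply_moves(deltas=[{"claw": 1, "delta_pos": [0, 0.4, 0], "yaw": 0}, {"claw": 1, "delta_pos": [0, 0, 0], "yaw": 0}, {"claw": 1, "delta_pos": [0, 0, 0], "yaw": 0}])

```text
clock: 7.12
eef_pos: [466.5, 77.1, 215.1]
tcp_rot: [3.138, -0.002, 0.065]
contact_force: [2.1, -19.7, 5.4]
opening: -0.002
grasp_force: 10.7
```

Request:
apply_moves(deltas=[{"claw": 1, "delta_pos": [0, 0, -0.4], "yaw": 0}, {"claw": 1, "delta_pos": [0, 0, -0.4], "yaw": 0}, {"claw": 1, "delta_pos": [0, 0, -0.4], "yaw": 0}, {"claw": 1, "delta_pos": [0, 0, -3], "yaw": 0}, {"claw": 1, "delta_pos": [0, 0, -4], "yaw": 0}, {"claw": 1, "delta_pos": [0, 0, -4], "yaw": 0}, {"claw": 1, "delta_pos": [0, 0, 0], "yaw": 0}, {"claw": 1, "delta_pos": [0, 0, 0], "yaw": 0}])

```text
clock: 8.12
eef_pos: [465.5, 78.7, 336.3]
tcp_rot: [3.142, -0.0, 0.064]
contact_force: [-0.3, -0.1, 0.2]
opening: -0.003
grasp_force: 0.0
```

```bash
python3 - <<'E'
from rig import r
from h import *
import pickle
s=r.sense();print(s["eef_pos"],s["contact_force"])
f=r.grab_frame("wrist");pickle.dump((s,f),open("w3.pkl","wb"))
cv2.imwrite("pics/w3.png",f["img"])
a=np.radians(3.6255)
ex=np.array([np.cos(a),np.sin(a),0]);ey=np.array([-np.sin(a),np.cos(a),0]);O=np.array([570.43,29.7,0])
P=lambda x,y,z:O+x*ex+y*ey+[0,0,z]
for n,(x,y) in dict(k1=(-55,42+45+34.6),k2=(-55,42-45-35.7),k3=(55,42+45+32),k4=(55,42-45-36)).items():
    print(n,P(x,y,96).round(1),proj(f,P(x,y,96),s).round())
print(proj(f,P(-100,42,50),s))
E
```

```text
[465.52390796  78.74622909 336.32892642] [-0.31732379 -0.14075526  0.24474551]
k1 [507.9 147.6  96. ] [[182. 174.]]
k2 [518.  -12.4  96. ] [[502. 174.]]
k3 [617.8 151.9  96. ] [[159. -94.]]
k4 [627.8  -5.7  96. ] [[545. -96.]]
[[334.89634984 232.3490734 ]]
```

View pics/w3.png

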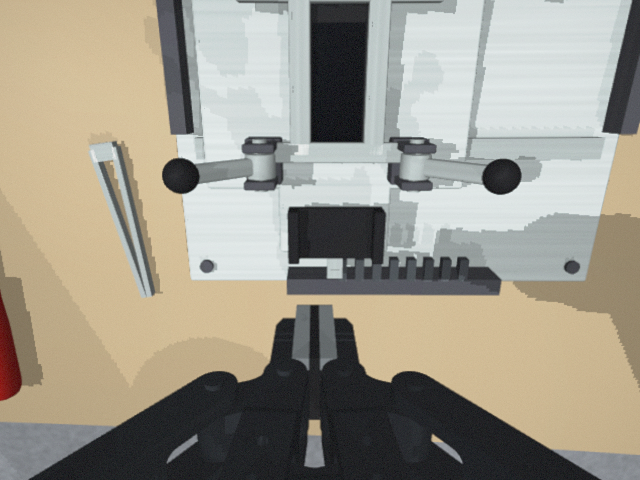

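Shuttle at 84 mm (knobs predicted (182,174)/(502,174), seen (180,175)/(501,176)), tab up in the end notch. Now lever1 half way.

Request:
apply_moves(deltas=[{"claw": 1, "delta_pos": [2.33, -3.58, 0], "yaw": 0}, {"claw": 1, "delta_pos": [2.33, -3.57, 0], "yaw": 0}, {"claw": 1, "delta_pos": [0, 0, 3], "yaw": 0}, {"claw": 1, "delta_pos": [0, 0, 2.2], "yaw": 0}, {"claw": 1, "delta_pos": [0, 0, 0.7], "yaw": 0}, {"claw": 1, "delta_pos": [0, 0, 0.5], "yaw": 0}, {"claw": 1, "delta_pos": [0, 0, 0.4], "yaw": 0}, {"claw": 1, "delta_pos": [0, 0, 0], "yaw": 0}])

```text
clock: 9.18
eef_pos: [508.0, 154.3, 269.5]
tcp_rot: [-3.139, -0.001, 0.063]
contact_force: [-2.3, 7.3, 9.4]
opening: -0.003
grasp_force: 4.6
```

Request:
apply_moves(deltas=[{"claw": 1, "delta_pos": [0, 0, 0.3], "yaw": 0}, {"claw": 1, "delta_pos": [0, 0, 0.2], "yaw": 0}, {"claw": 1, "delta_pos": [0, 0, 0], "yaw": 0}, {"claw": 1, "delta_pos": [0, 0, 0], "yaw": 0}])

```text
clock: 9.68
eef_pos: [508.6, 154.0, 264.6]
tcp_rot: [-3.14, -0.003, 0.063]
contact_force: [-0.6, 5.4, 7.9]
opening: -0.003
grasp_force: 3.8
```

Request:
apply_moves(deltas=[{"claw": 1, "delta_pos": [0, 0, 0.1], "yaw": 0}, {"claw": 1, "delta_pos": [0, 0, 0], "yaw": 0}, {"claw": 1, "delta_pos": [0, 0, -3.5], "yaw": 0}, {"claw": 1, "delta_pos": [2.7, 4.28, 0], "yaw": 0}, {"claw": 1, "delta_pos": [2.7, 4.28, 0], "yaw": 0}, {"claw": 1, "delta_pos": [2.7, 4.28, 0], "yaw": 0}, {"claw": 1, "delta_pos": [2.7, 4.28, 0], "yaw": 0}, {"claw": 1, "delta_pos": [0, 0, 0], "yaw": 0}])

```text
clock: 10.68
eef_pos: [627.8, -13.6, 297.3]
tcp_rot: [3.141, -0.001, 0.06]
contact_force: [0.8, 1.1, -0.1]
opening: 0.0
grasp_force: 0.0
```

Request:
apply_moves(deltas=[{"claw": 1, "delta_pos": [0, 0, 1.3], "yaw": 0}, {"claw": 1, "delta_pos": [0, 0, 0.7], "yaw": 0}, {"claw": 1, "delta_pos": [0, 0, 0.5], "yaw": 0}, {"claw": 1, "delta_pos": [0, 0, 0.4], "yaw": 0}, {"claw": 1, "delta_pos": [0, 0, 0.3], "yaw": 0}, {"claw": 1, "delta_pos": [0, 0, 0], "yaw": 0}, {"claw": 1, "delta_pos": [0, 0, 0], "yaw": 0}])

```text
clock: 11.55
eef_pos: [626.8, -10.8, 266.7]
tcp_rot: [3.139, -0.003, 0.066]
contact_force: [1.4, -6.6, 9.6]
opening: 0.0
grasp_force: 4.5
```

Request:
apply_moves(deltas=[{"claw": 1, "delta_pos": [0, 0, 0.2], "yaw": 0}, {"claw": 1, "delta_pos": [0, 0, 0.15], "yaw": 0}, {"claw": 1, "delta_pos": [0, 0, 0], "yaw": 0}, {"claw": 1, "delta_pos": [0, 0, 0], "yaw": 0}])

```text
clock: 12.05
eef_pos: [626.7, -10.5, 263.0]
tcp_rot: [3.14, -0.003, 0.066]
contact_force: [1.1, -6.2, 7.9]
opening: -0.002
grasp_force: 3.8
```

Request:
apply_moves(deltas=[{"claw": 1, "delta_pos": [0, 0, -3.5], "yaw": 0}, {"claw": 1, "delta_pos": [-3.6, 0, 0], "yaw": 0}, {"claw": 1, "delta_pos": [-3.6, 0, 0], "yaw": 0}, {"claw": 1, "delta_pos": [-3.6, 0, 0], "yaw": 0}, {"claw": 1, "delta_pos": [0, 0, 0], "yaw": 0}, {"claw": 1, "delta_pos": [0, 0, 0], "yaw": 0}])

```text
clock: 12.8
eef_pos: [518.9, -17.1, 297.3]
tcp_rot: [3.142, -0.001, 0.065]
contact_force: [-0.3, -0.3, 0.4]
opening: 0.001
grasp_force: 0.0
```

Request:
apply_moves(deltas=[{"claw": 1, "delta_pos": [0, 0, 1.3], "yaw": 0}, {"claw": 1, "delta_pos": [0, 0, 0.7], "yaw": 0}, {"claw": 1, "delta_pos": [0, 0, 0.5], "yaw": 0}, {"claw": 1, "delta_pos": [0, 0, 0.4], "yaw": 0}, {"claw": 1, "delta_pos": [0, 0, 0.3], "yaw": 0}, {"claw": 1, "delta_pos": [0, 0, 0], "yaw": 0}, {"claw": 1, "delta_pos": [0, 0, 0], "yaw": 0}])

```text
clock: 13.68
eef_pos: [519.8, -22.6, 267.6]
tcp_rot: [3.131, -0.002, 0.068]
contact_force: [-9.0, -42.8, 37.2]
opening: 0.0
grasp_force: 20.0
```

Force is far too high here; look before going on.

Request:
apply_moves(deltas=[{"claw": 1, "delta_pos": [0, 0, -0.5], "yaw": 0}, {"claw": 1, "delta_pos": [0, 0, -1.5], "yaw": 0}, {"claw": 1, "delta_pos": [0, 0, -3.5], "yaw": 0}, {"claw": 1, "delta_pos": [-4, 0, -4], "yaw": 0}, {"claw": 1, "delta_pos": [0, 0, 0], "yaw": 0}, {"claw": 1, "delta_pos": [0, 0, 0], "yaw": 0}])

```text
clock: 14.42
eef_pos: [478.9, -19.9, 360.2]
tcp_rot: [-3.141, -0.001, 0.064]
contact_force: [0.5, -0.7, -0.8]
opening: -0.002
grasp_force: 0.0
```

```bash
python3 - <<'E'
from rig import r
from h import *
import pickle
s=r.sense();print(s["eef_pos"],s["contact_force"])
f=r.grab_frame("wrist");pickle.dump((s,f),open("w4.pkl","wb"))
g=r.grab_frame("scene");pickle.dump(g,open("scene4.pkl","wb"))
c=cv2.resize(g["img"][205:325,240:430],None,fx=2.6,fy=2.6,interpolation=cv2.INTER_CUBIC)
w=cv2.resize(f["img"][:300],(494,232),interpolation=cv2.INTER_AREA)
cv2.imwrite("pics/w4.png",np.vstack([c,w]))
E
```

```text
[478.91977625 -19.9166627  360.15877489] [ 0.5415116  -0.66812931 -0.84972077]
```

View pics/w4.png

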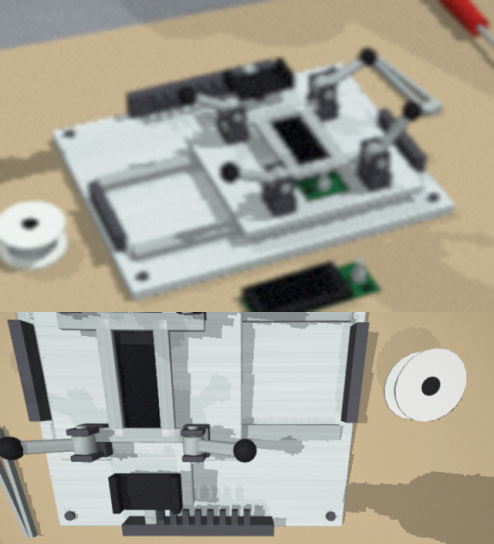

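```bash
cat >> h.py <<'E'
_a=np.radians(3.6255);_ex=np.array([np.cos(_a),np.sin(_a),0]);_ey=np.array([-np.sin(_a),np.cos(_a),0])
def P(x,y,z): return np.array([570.43,29.7,0])+x*_ex+y*_ey+np.array([0,0,z])
def knob(i,q,sh=42):
    sx=-1 if i<3 else 1;sy=1 if i%2 else -1
    return P(55*sx,sh+sy*(45+50*np.cos(.87-q)),60+50*np.sin(.87-q))
def fitq(f,i,uv,s=None):
    """dark blob nearest uv, then lever angle by nearest projection"""
    g=f["img"].max(2);m=np.zeros(g.shape,np.uint8);cv2.circle(m,(round(uv[0]),round(uv[1])),12 if s else 4,1,-1)
    y,x=np.nonzero((g<50)&(m>0));c=np.array([x.mean(),y.mean()])
    Q=np.linspace(-.05,.92,195);e=[np.linalg.norm(proj(f,knob(i,q),s)[0]-c) for q in Q]
    return len(x),c.round(1).tolist(),round(Q[np.argmin(e)],3),round(min(e),1)
E
python3 - <<'E'
from h import *
import pickle
s,f=pickle.load(open("w4.pkl","rb"));g=pickle.load(open("scene4.pkl","rb"))
for i,(x,y) in {1:(368,57),2:(187,97),3:(411,110),4:(230,173)}.items(): print("scene",i,fitq(g,i,(x/2.6+240,y/2.6+205)))
for i,(x,y) in {1:(10,448),2:(245,450)}.items(): print("wrist",i,fitq(f,i,(x*1.2955,(y-312)*1.2955),s))
s,f=pickle.load(open("w3.pkl","rb"))
for i,uv in {1:(180,175),2:(501,176)}.items(): print("before",i,fitq(f,i,uv,s))
E
```

```text
scene 1 (16, [381.2, 226.6], np.float64(0.435), np.float64(0.6))
scene 2 (31, [311.1, 241.5], np.float64(0.305), np.float64(0.1))
scene 3 (23, [397.9, 247.2], np.float64(0.04), np.float64(0.4))
scene 4 (21, [328.0, 271.0], np.float64(0.415), np.float64(0.5))
wrist 1 (440, [13.0, 176.0], np.float64(0.315), np.float64(0.0))
wrist 2 (415, [317.2, 179.1], np.float64(0.31), np.float64(2.0))
before 1 (399, [180.6, 175.0], np.float64(0.08), np.float64(1.0))
before 2 (397, [500.8, 176.1], np.float64(0.065), np.float64(2.0))
```

Lever2 stopped at about 0.31 (the ball had jammed against the fingertip, which did not follow its outward sweep). Finish it with the fingers set farther out and following the arc.

Request:
apply_moves(deltas=[{"claw": 1, "delta_pos": [3.95, 0.5, 0], "yaw": 0}, {"claw": 1, "delta_pos": [0, 0, 4.5], "yaw": 0}, {"claw": 1, "delta_pos": [0, 0, 3.7], "yaw": 0}, {"claw": 1, "delta_pos": [0, 0, 0.4], "yaw": 0}, {"claw": 1, "delta_pos": [0, 0, 0.3], "yaw": 0}, {"claw": 1, "delta_pos": [0, 0.1, 0.2], "yaw": 0}, {"claw": 1, "delta_pos": [0, 0, 0], "yaw": 0}, {"claw": 1, "delta_pos": [0, 0, 0], "yaw": 0}])

```text
clock: 15.52
eef_pos: [518.7, -23.8, 269.9]
tcp_rot: [3.141, -0.001, 0.064]
contact_force: [-0.1, 1.2, 0.2]
opening: 0.002
grasp_force: 0.0
```

Tip at 96.9, not yet touching; go on to 90.3.

Request:
apply_moves(deltas=[{"claw": 1, "delta_pos": [0, 0, 0.2], "yaw": 0}, {"claw": 1, "delta_pos": [0, 0.05, 0.2], "yaw": 0}, {"claw": 1, "delta_pos": [0, 0.05, 0.2], "yaw": 0}, {"claw": 1, "delta_pos": [0, 0, 0], "yaw": 0}, {"claw": 1, "delta_pos": [0, 0, 0], "yaw": 0}])

```text
clock: 16.15
eef_pos: [519.1, -25.4, 264.0]
tcp_rot: [3.14, -0.002, 0.064]
contact_force: [0.4, -5.2, 6.9]
opening: -0.001
grasp_force: 3.6
```

Request:
apply_moves(deltas=[{"claw": 1, "delta_pos": [0, 0, -3.6], "yaw": 0}, {"claw": 1, "delta_pos": [2.74, -4.42, 0], "yaw": 0}, {"claw": 1, "delta_pos": [2.74, -4.42, 0], "yaw": 0}, {"claw": 1, "delta_pos": [2.74, -4.42, 0], "yaw": 0}, {"claw": 1, "delta_pos": [2.74, -4.42, 0], "yaw": 0}, {"claw": 1, "delta_pos": [0, 0, 0], "yaw": 0}, {"claw": 1, "delta_pos": [0, 0, 0], "yaw": 0}])

```text
clock: 17.02
eef_pos: [616.1, 158.5, 298.7]
tcp_rot: [3.141, 0.001, 0.064]
contact_force: [0.4, -0.4, 0.0]
opening: 0.002
grasp_force: 0.0
```

Request:
apply_moves(deltas=[{"claw": 1, "delta_pos": [0, 0, 1.5], "yaw": 0}, {"claw": 1, "delta_pos": [0, 0, 0.6], "yaw": 0}, {"claw": 1, "delta_pos": [0, -0.2, 0.4], "yaw": 0}, {"claw": 1, "delta_pos": [0, -0.25, 0.4], "yaw": 0}, {"claw": 1, "delta_pos": [0, -0.2, 0.3], "yaw": 0}, {"claw": 1, "delta_pos": [0, -0.1, 0.2], "yaw": 0}, {"claw": 1, "delta_pos": [0, 0, 0], "yaw": 0}, {"claw": 1, "delta_pos": [0, 0, 0], "yaw": 0}])

```text
clock: 18.02
eef_pos: [616.1, 166.7, 265.9]
tcp_rot: [-3.139, -0.001, 0.063]
contact_force: [-1.9, 7.4, 8.6]
opening: 0.001
grasp_force: 4.5
```

Request:
apply_moves(deltas=[{"claw": 1, "delta_pos": [0, -0.1, 0.15], "yaw": 0}, {"claw": 1, "delta_pos": [0, 0, 0.1], "yaw": 0}, {"claw": 1, "delta_pos": [0, 0, 0], "yaw": 0}, {"claw": 1, "delta_pos": [0, 0, 0], "yaw": 0}])

```text
clock: 18.52
eef_pos: [616.2, 167.7, 263.5]
tcp_rot: [-3.139, -0.001, 0.062]
contact_force: [-1.7, 7.3, 9.0]
opening: 0.001
grasp_force: 4.4
```

Request:
apply_moves(deltas=[{"claw": 1, "delta_pos": [0, 0, -4], "yaw": 0}, {"claw": 1, "delta_pos": [-4, -1, -5], "yaw": 0}, {"claw": 1, "delta_pos": [-4, -1, -3], "yaw": 0}, {"claw": 1, "delta_pos": [-4, 0, 0], "yaw": 0}, {"claw": 1, "delta_pos": [-4, 0, 0], "yaw": 0}, {"claw": 1, "delta_pos": [0, 0, 0], "yaw": 0}, {"claw": 1, "delta_pos": [0, 0, 0], "yaw": 0}])

```text
clock: 19.4
eef_pos: [457.0, 176.4, 380.9]
tcp_rot: [-3.141, -0.001, 0.063]
contact_force: [-0.2, 0.3, -0.2]
opening: -0.0
grasp_force: 0.0
```

```bash
python3 - <<'E'
from rig import r
from h import *
import pickle
s=r.sense();print(s["eef_pos"],s["contact_force"])
g=r.grab_frame("scene");f=r.grab_frame("wrist")
for i in(1,2,3,4):
    print(i,fitq(g,i,proj(g,knob(i,.43))[0]))
    uv=proj(f,knob(i,.43),s)[0]
    if 10<uv[0]<630 and 10<uv[1]<470: print("  w",fitq(f,i,uv,s))
c=cv2.resize(g["img"][205:325,240:430],None,fx=3.2,fy=3.2,interpolation=cv2.INTER_CUBIC);cv2.imwrite("pics/s5.png",c)
E
```

```text
[457.025886   176.39028948 380.93967271] [-0.24298954  0.34374856 -0.23222516]
1 (17, [380.7, 226.7], np.float64(0.43), np.float64(0.1))
  w (367, [348.0, 155.5], np.float64(0.415), np.float64(0.3))
2 (34, [309.5, 243.3], np.float64(0.42), np.float64(0.7))
3 (22, [402.0, 251.7], np.float64(0.415), np.float64(0.3))
4 (21, [327.0, 271.0], np.float64(0.435), np.float64(0.5))
```

View pics/s5.png

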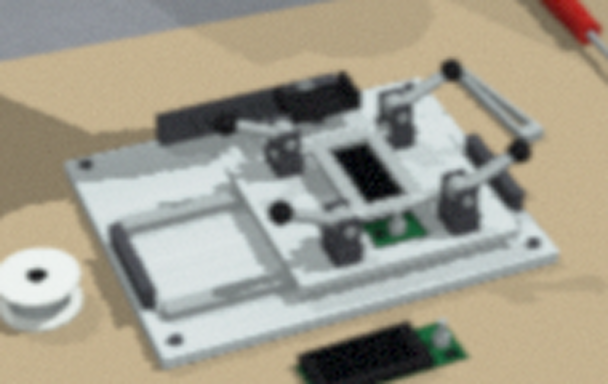

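Scene view: all four levers at about 0.42–0.43, shuttle at the left stop. Second pass, lever1.

Request:
apply_moves(deltas=[{"claw": 1, "delta_pos": [4.9, 1.9, 0], "yaw": 0}, {"claw": 1, "delta_pos": [0, 0, 5], "yaw": 0}, {"claw": 1, "delta_pos": [0, 0, 5], "yaw": 0}, {"claw": 1, "delta_pos": [0, 0, 0.8], "yaw": 0}, {"claw": 1, "delta_pos": [0, 0, 0.6], "yaw": 0}, {"claw": 1, "delta_pos": [0, 0, 0.4], "yaw": 0}, {"claw": 1, "delta_pos": [0, -0.1, 0.4], "yaw": 0}, {"claw": 1, "delta_pos": [0, -0.1, 0.4], "yaw": 0}])

```text
clock: 20.5
eef_pos: [507.4, 163.8, 256.7]
tcp_rot: [-3.139, -0.004, 0.063]
contact_force: [-1.6, 7.4, 7.0]
opening: 0.002
grasp_force: 4.0
```

Request:
apply_moves(deltas=[{"claw": 1, "delta_pos": [0, -0.1, 0.4], "yaw": 0}, {"claw": 1, "delta_pos": [0, -0.05, 0.4], "yaw": 0}, {"claw": 1, "delta_pos": [0, 0, 0.3], "yaw": 0}, {"claw": 1, "delta_pos": [0, 0, 0], "yaw": 0}, {"claw": 1, "delta_pos": [0, 0, 0], "yaw": 0}])

```text
clock: 21.12
eef_pos: [507.2, 164.8, 245.0]
tcp_rot: [-3.141, -0.003, 0.064]
contact_force: [1.9, 2.2, 4.8]
opening: 0.001
grasp_force: 2.2
```

Tip 72.0; 3–4 mm more to the stop.

Request:
apply_moves(deltas=[{"claw": 1, "delta_pos": [0, 0, 0.2], "yaw": 0}, {"claw": 1, "delta_pos": [0, 0, 0.15], "yaw": 0}, {"claw": 1, "delta_pos": [0, 0, 0.1], "yaw": 0}, {"claw": 1, "delta_pos": [0, 0, 0], "yaw": 0}, {"claw": 1, "delta_pos": [0, 0, 0], "yaw": 0}])

```text
clock: 21.75
eef_pos: [507.1, 164.6, 240.9]
tcp_rot: [-3.141, -0.002, 0.064]
contact_force: [-2.0, 2.7, 19.5]
opening: -0.001
grasp_force: 9.9
```

Request:
apply_moves(deltas=[{"claw": 1, "delta_pos": [0, 0, -5.2], "yaw": 0}, {"claw": 1, "delta_pos": [2.2, 3.8, 0], "yaw": 0}, {"claw": 1, "delta_pos": [2.2, 3.8, 0], "yaw": 0}, {"claw": 1, "delta_pos": [2.2, 3.8, 0], "yaw": 0}, {"claw": 1, "delta_pos": [2.2, 3.8, 0], "yaw": 0}, {"claw": 1, "delta_pos": [2.2, 3.8, 0], "yaw": 0}, {"claw": 1, "delta_pos": [0, 0, 0], "yaw": 0}, {"claw": 1, "delta_pos": [0, 0, 1.5], "yaw": 0}])

```text
clock: 22.75
eef_pos: [627.9, -18.3, 276.0]
tcp_rot: [3.142, 0.0, 0.063]
contact_force: [-0.4, -0.3, -0.5]
opening: -0.001
grasp_force: 0.0
```

Request:
apply_moves(deltas=[{"claw": 1, "delta_pos": [0, 0, 0.6], "yaw": 0}, {"claw": 1, "delta_pos": [0, 0, 0.4], "yaw": 0}, {"claw": 1, "delta_pos": [0, 0, 0.4], "yaw": 0}, {"claw": 1, "delta_pos": [0, 0.1, 0.4], "yaw": 0}, {"claw": 1, "delta_pos": [0, 0.1, 0.4], "yaw": 0}, {"claw": 1, "delta_pos": [0, 0.1, 0.4], "yaw": 0}, {"claw": 1, "delta_pos": [0, 0, 0.4], "yaw": 0}, {"claw": 1, "delta_pos": [0, 0, 0], "yaw": 0}])

```text
clock: 23.75
eef_pos: [628.8, -21.5, 246.7]
tcp_rot: [3.141, -0.001, 0.064]
contact_force: [0.5, -1.1, 1.9]
opening: -0.0
grasp_force: 0.9
```

Request:
apply_moves(deltas=[{"claw": 1, "delta_pos": [0, 0, 0.3], "yaw": 0}, {"claw": 1, "delta_pos": [0, 0, 0.2], "yaw": 0}, {"claw": 1, "delta_pos": [0, 0, 0.15], "yaw": 0}, {"claw": 1, "delta_pos": [0, 0, 0], "yaw": 0}, {"claw": 1, "delta_pos": [0, 0, 0], "yaw": 0}])

```text
clock: 24.38
eef_pos: [629.0, -21.4, 241.2]
tcp_rot: [3.141, -0.002, 0.064]
contact_force: [-3.4, -3.8, 14.1]
opening: -0.006
grasp_force: 7.5
```

Request:
apply_moves(deltas=[{"claw": 1, "delta_pos": [0, 0, 0.05], "yaw": 0}, {"claw": 1, "delta_pos": [0, 0, 0], "yaw": 0}, {"claw": 1, "delta_pos": [0, 0, -5.2], "yaw": 0}, {"claw": 1, "delta_pos": [-3.7, -0.37, 0], "yaw": 0}, {"claw": 1, "delta_pos": [-3.7, 0, 0], "yaw": 0}, {"claw": 1, "delta_pos": [-3.6, 0, 0], "yaw": 0}, {"claw": 1, "delta_pos": [0, 0, 0], "yaw": 0}, {"claw": 1, "delta_pos": [0, 0, 1.5], "yaw": 0}])

```text
clock: 25.38
eef_pos: [519.7, -24.4, 276.8]
tcp_rot: [-3.142, -0.003, 0.064]
contact_force: [0.8, 0.6, -0.2]
opening: -0.003
grasp_force: 0.0
```

Request:
apply_moves(deltas=[{"claw": 1, "delta_pos": [0, 0, 0.6], "yaw": 0}, {"claw": 1, "delta_pos": [0, 0, 0.4], "yaw": 0}, {"claw": 1, "delta_pos": [0, 0, 0.4], "yaw": 0}, {"claw": 1, "delta_pos": [0, 0.1, 0.4], "yaw": 0}, {"claw": 1, "delta_pos": [0, 0.1, 0.4], "yaw": 0}, {"claw": 1, "delta_pos": [0, 0.1, 0.4], "yaw": 0}, {"claw": 1, "delta_pos": [0, 0, 0.4], "yaw": 0}, {"claw": 1, "delta_pos": [0, 0, 0], "yaw": 0}])

```text
clock: 26.38
eef_pos: [519.3, -27.8, 246.6]
tcp_rot: [3.141, -0.001, 0.064]
contact_force: [1.3, -1.0, 2.3]
opening: 0.001
grasp_force: 1.0
```

Request:
apply_moves(deltas=[{"claw": 1, "delta_pos": [0, 0, 0.3], "yaw": 0}, {"claw": 1, "delta_pos": [0, 0, 0.2], "yaw": 0}, {"claw": 1, "delta_pos": [0, 0, 0.2], "yaw": 0}, {"claw": 1, "delta_pos": [0, 0, 0], "yaw": 0}, {"claw": 1, "delta_pos": [0, 0, 0], "yaw": 0}])

```text
clock: 27.0
eef_pos: [519.3, -27.8, 240.8]
tcp_rot: [3.141, -0.002, 0.064]
contact_force: [-3.3, -5.2, 20.9]
opening: 0.002
grasp_force: 10.5
```

Request:
apply_moves(deltas=[{"claw": 1, "delta_pos": [0, 0, -5.2], "yaw": 0}, {"claw": 1, "delta_pos": [2.2, -3.78, 0], "yaw": 0}, {"claw": 1, "delta_pos": [2.2, -3.78, 0], "yaw": 0}, {"claw": 1, "delta_pos": [2.2, -3.78, 0], "yaw": 0}, {"claw": 1, "delta_pos": [2.2, -3.78, 0], "yaw": 0}, {"claw": 1, "delta_pos": [2.2, -3.78, 0], "yaw": 0}, {"claw": 1, "delta_pos": [0, 0, 0], "yaw": 0}, {"claw": 1, "delta_pos": [0, 0, 1.5], "yaw": 0}])

```text
clock: 28.0
eef_pos: [616.1, 168.1, 276.1]
tcp_rot: [-3.141, -0.0, 0.064]
contact_force: [-0.8, 0.1, -1.3]
opening: -0.004
grasp_force: 0.0
```

Request:
apply_moves(deltas=[{"claw": 1, "delta_pos": [0, 0, 0.6], "yaw": 0}, {"claw": 1, "delta_pos": [0, 0, 0.4], "yaw": 0}, {"claw": 1, "delta_pos": [0, 0, 0.4], "yaw": 0}, {"claw": 1, "delta_pos": [0, -0.1, 0.4], "yaw": 0}, {"claw": 1, "delta_pos": [0, -0.1, 0.4], "yaw": 0}, {"claw": 1, "delta_pos": [0, -0.1, 0.4], "yaw": 0}, {"claw": 1, "delta_pos": [0, 0, 0.4], "yaw": 0}, {"claw": 1, "delta_pos": [0, 0, 0], "yaw": 0}])

```text
clock: 29.0
eef_pos: [616.5, 171.3, 246.8]
tcp_rot: [-3.141, -0.001, 0.064]
contact_force: [-0.6, 1.1, 2.3]
opening: -0.003
grasp_force: 1.0
```

Request:
apply_moves(deltas=[{"claw": 1, "delta_pos": [0, 0, 0.3], "yaw": 0}, {"claw": 1, "delta_pos": [0, 0, 0.2], "yaw": 0}, {"claw": 1, "delta_pos": [0, 0, 0.1], "yaw": 0}, {"claw": 1, "delta_pos": [0, 0, 0], "yaw": 0}, {"claw": 1, "delta_pos": [0, 0, 0], "yaw": 0}])

```text
clock: 29.62
eef_pos: [616.7, 171.2, 241.4]
tcp_rot: [-3.141, -0.001, 0.064]
contact_force: [-1.8, 3.8, 11.6]
opening: -0.003
grasp_force: 5.9
```

Request:
apply_moves(deltas=[{"claw": 1, "delta_pos": [0, 0, 0.1], "yaw": 0}, {"claw": 1, "delta_pos": [0, 0, 0], "yaw": 0}, {"claw": 1, "delta_pos": [0, 0, -4], "yaw": 0}, {"claw": 1, "delta_pos": [0, 0, -5], "yaw": 0}, {"claw": 1, "delta_pos": [-3, 0, -5], "yaw": 0}, {"claw": 1, "delta_pos": [-5, 0, 0], "yaw": 0}, {"claw": 1, "delta_pos": [-5, 0, 0], "yaw": 0}, {"claw": 1, "delta_pos": [-5, 0, 0], "yaw": 0}])

```text
clock: 30.62
eef_pos: [434.8, 158.8, 378.9]
tcp_rot: [3.141, 0.001, 0.064]
contact_force: [-0.3, 0.1, -0.4]
opening: -0.001
grasp_force: 0.0
```

```bash
python3 - <<'E'
from rig import r
from h import *
s=r.sense();print(s["clock"],s["eef_pos"],s["contact_force"])
g=r.grab_frame("scene");t=r.grab_frame("top")
for i in(1,2,3,4):
    print(i,fitq(g,i,proj(g,knob(i,.86))[0]))
    print("  t",fitq(t,i,proj(t,knob(i,.86))[0]))
c=cv2.resize(g["img"][205:325,240:430],None,fx=3.2,fy=3.2,interpolation=cv2.INTER_CUBIC);cv2.imwrite("pics/s6.png",c)
E
```

```text
30.625 [434.84671873 158.84929196 378.88862762] [-0.26380312  0.06064314 -0.43304474]
1 (13, [382.6, 233.2], np.float64(0.845), np.float64(0.6))
  t (44, [230.2, 269.9], np.float64(0.92), np.float64(0.2))
2 (17, [308.5, 251.4], np.float64(0.855), np.float64(0.1))
  t (41, [325.5, 259.8], np.float64(0.895), np.float64(0.7))
3 (15, [403.6, 258.8], np.float64(0.855), np.float64(0.4))
  t (37, [226.7, 216.9], np.float64(0.92), np.float64(0.1))
4 (24, [325.2, 279.2], np.float64(0.87), np.float64(0.4))
  t (39, [319.6, 207.0], np.float64(0.89), np.float64(0.6))
```

View pics/s6.png

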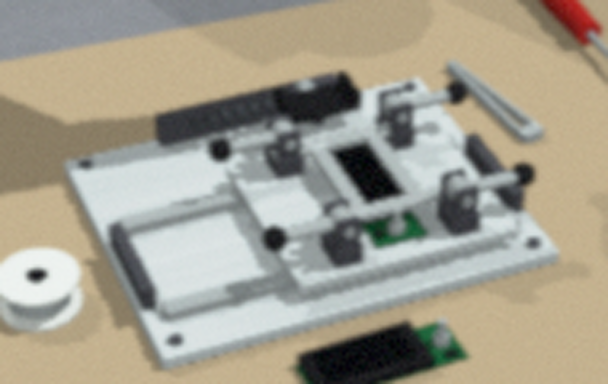

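All four levers are level (about 0.86), the shuttle is at the left stop with the tab up, and the bystanders are where they were. Hand in.

```bash
python3 -c "
from rig import r
print(r.sign_off())"
```

```text
the job is handed in; nothing more can be done
None
```

The job is handed in at about 31 s: shuttle locked at its left end, all four levers fully down in two crisscross passes (1-4-2-3); on the first pass lever2 jammed at about 0.31 with roughly 57 N on the fingers, so I backed off and finished it to half way before going on to lever3.

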